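Pin the coin tweezers and hold them at the gauge gap

ROBOT

A 6-joint arm with a two-finger parallel gripper is mounted at the origin on the work surface. World frame = base frame: x ahead of the robot, y to its left, z up, the work surface at z = 0. Lengths are in m, angles in degrees, forces in N, time in s.
With the tool pointing down it reaches from about 0.375 to 0.9 m from the base axis. Payload 3.1 kg.
Tool frame: the origin (TCP) lies on the centre line of the jaws, within the pads' length; the fingertips stand 17 mm ahead of it and the grasp point (between the pads) lies 2 mm behind it; y points along the fingers, x is the direction in which the jaws open and shut, and the axes are right-handed (so a half turn about y gives the same grasp; the last joint's range is limited). The gripper opens to 87 mm and grips with 3 to 60 N. Pads are 19 mm wide; open, the fingers measure 117 mm over their backs; the gripper's body (75 mm by 190 mm) begins 51 mm behind the grasp point.
Start: joints at [-85.113, 30.224, 82.088, -0, 67.689, -10.227], TCP at [0.163, -0.603, 0.24] pointing down, gripper open.
Joint ranges: [-176.69, 176.69], [-43.24, 126.21], [12.49, 139.97], [-82, 262], [0, 151.66], [-163.58, 163.58]. Speed limits (degrees/s): [159.86, 159.86, 180, 180, 180, 180].

INTERFACE

Orientations are given as a 3x3 rotation matrix whose columns are the frame's x, y, z axes.
In Python, from rig import read_state, capture, camera_info, hand_in, trace, tip_of gives the robot as it stands.
- The arm moves only by the tool jog_arm, never from a script. Its argument "steps" is a list of rows, each an object with "fingers": the opening in per cent of the stroke, from 0 (shut) to 100 (fully open); "delta_pos": the shift along the world's x, y, z in mm, a list of three; "turn": the turn about the world's z in degrees. A call has 1 to 20 rows; each row is the pose to reach, as a shift and turn from the pose commanded when the call began; what a row does not reach only later rows make up. A row lasts 1/12 s, in which the tool goes at most 41.7 mm and 7.16 degrees, less where a joint would pass 70% of its speed; a pose out of reach is approached as far as the arm can. A call with a gripper value outside its range is refused whole. The fingers move at their own pace and stop on an object; the grip force is fixed at half the most. Time passes only in rows, so rows that repeat a pose let the fingers close. It gives the time, the measured TCP pose, the force and the opening at its end, in the units of the state.
- read_state(): the state, without advancing time (a new reading comes with each control period).
- capture(name): name is "scene" or "top" or "wrist"; returns the picture (384x512x3 uint8, red, green, blue); there is no depth.
- camera_info(name): a dict with "fov_y" (degrees; the focal length in pixels is half the picture's height over the tangent of half this angle, whatever the lens; pixels are square), "cx", "cy" (the principal point, pixels), "view" (4x4, takes a point from world to camera coordinates); the wrist camera has in their place "tool_from_camera" (4x4, takes a point from camera to tool coordinates, whose origin is the TCP and whose axes are the tool frame's). Camera axes: x right, y down, z forward; pixel columns grow to the right and rows downward; lengths in m; the calibration is good to about 2 mm. A picture is of the moment at which its call begins: read the wrist's pose just before it. camera_info takes no time and is no camera call.
- hand_in(): hands the job in, once; it reports no verdict.
Trained networks look in the newest picture that a camera, given by its name, has taken for a name from the list of things; names that differ only in an ending like _2 or _b are one class to them, and where a whole thing is asked for, a point or a joint stands for the part that bears it (a point fixed in the world has none). Each returns a list of dicts, best first, with "confidence" (0 to 1); they miss things now and then, are a little off and sometimes report something else, mostly with a low value. They report only what shows in the picture. A call takes as long as a camera call.
- trace(target, camera): "mask" (384x512 bool, what is visible of it).
- tip_of(target, camera): "position" ([x, y, z] in m, in world coordinates, good to about 4 mm: a listed point, or the origin of a listed thing).
The state is a dict: "time_s": time; "joint_positions": joint angles; "qvel": joint speeds; "tau": joint torques, N m; "position": TCP position; "tcp_rot": TCP orientation; "force": force on the tool from outside, world axes, zero at the start; "moment": the same for the moment, N m; "opening": opening from 0.0 (shut) to 1.0 (fully open).
Only numpy, scipy, OpenCV 4.12 (cv2) and the standard library are available. Lean on these libraries where they do the work, as an engineer would, in place of code of your own. Each camera call takes 0.05 s, during which the arm holds its last target.

TASK

Take the headed steel pin out of the wooden block and push it down through the fork and the tweezers' tail lug on the grey bench bracket until its collar sits fully home. Then squeeze the two sprung tweezer blades from both sides until their tips are as far apart as the two lines on the gauge plate below them (16 mm), ready for a coin to be slipped in between, and finish while still squeezing, holding that gap steady. Leave the coins, their tray, the cup, dropper bottle and brush where they are.

Things in the scene. Friction and masses are not known exactly. Their poses are not given: they have to be found in the camera images.
- bracket: Fixed grey bench bracket holding long steel tweezers. Sizes in mm. Origin on the table straight below the pin hole; x level along the tweezers from tail to tips, z up, y left. Base plate x -43 to 193, y -40 to 40, 12 high. Fork at the tail: upright web (x -34 to -20, to z 96) with two arms 40 x 36 x 8, tops at z 72 and 96, the tweezers' tail lug between them.
- fork_hole (a point): Centre of the mouth of the vertical 10 mm hole in the fork's upper arm (z 96, slightly chamfered). The holes of fork and lug are in line, open below, and reach down to z 64.
- pin: Loose steel headed pin, 30 to 60 g, upright, z up. Origin on its axis at the underside of the collar. Below: shank 8 mm diameter, 38 long, the last 5 tapering to 4 mm. Above: collar 20 mm diameter, 4 thick, then a round grip 14 mm diameter from 4 to 27 above the origin. Slides freely in the holes. Home when the collar rests on the fork's upper arm (origin at fork_hole).
- pin_block: Fixed wooden block 55 x 55 x 46 high, origin at the centre of its underside; the pin starts hanging in the 11 mm hole in the middle of its top by its collar. It may stand left or right of the bracket.
- blade_left: Left (+y) tweezer blade, on edge, 12 high (z 74 to 86), 3 thick, 154 long. Origin on its upright hinge, 35 in front of the hole, 4 to the left, z 80. Its x axis runs along the blade; inner face at its own y = 0, outer at +3. Sprung open against a stop; each blade swings inwards on its own: about 1 N at the ribs starts it, 3.5 N holds it at the 16 mm tip gap. Springs back when let go.
- ribs (a point): Point midway between the blades at the dark ribs where to squeeze, 145 in front of the hole, z 80 (mid height of the blades); ribs span 10 mm before to 10 mm behind it. Over their outer faces the open blades measure about 35 here, some 20 when the tips are 16 apart. Here the blades move 0.73 times as far as the tips. Nothing lies below down to the base plate at z 12.
- blade_right: Right (-y) tweezer blade, the mirror image: inner face at its own y = 0, outer face at -3.
- tip_left (a point): Inner face of the left blade's bent-down tip, 150 from the hinge along the blade and 62 above the table. The tip gap is the distance between the two tip points: 36 mm when open, 16 mm wanted. Inner stops at a gap of 3 mm.
- tip_right (a point): The same on the right blade.
- gauge (a point): Middle of the two engraved black lines on the white gauge plate under the tips, on its top at z 57. The lines run along the bracket's x axis and lie 16 mm apart; the plate spans x 165 to 217, y -30 to 30 of the bracket.
- coin_tray: Bystander: white tray 100 x 70 x 18 with two coins in it, origin at the centre of its underside.
- coin_a: Bystander: dark coin 36 mm diameter, 5 thick, origin at the centre of its underside.
- coin_b: Bystander: dark coin 28 mm diameter, 5 thick, origin at the centre of its underside.
- dropper: Bystander: amber glass bottle 40 mm diameter, 75 high, origin at the centre of its underside.
- clay_cup: Bystander: open terracotta cup 72 mm diameter, 70 high, origin at the centre of its underside.
- brush: Bystander: broad brush 160 long, 42 wide, 20 high, lying on the table, origin under its middle.

How it is judged:
By the outcome, as a careful person would: the job done as asked, in the order asked, and still so for the second after the job is handed in, while the arm keeps its last pose, push and grip.
It also fails if it takes over 51 s, if anything falls off the work surface, if the arm or the gripper's body presses on something with over 40 N, if the wrist force passes 120 N, or if a joint passes its speed limit or range.

## Working session

There is one attempt and no reset: what is moved stays moved. The work goes in short steps, Python scripts to look and compute and a tool call to move; the robot and the scene stay as the last step left them, time stands still between calls to the robot, and variables do not carry over. Pictures are saved under pics/ and viewed, and the job is handed in when it is done.

Besides the shell and the picture viewer there is one more tool, called after "Emit:" as name(argument=value, ...), one argument or row to a line, values as JSON. jog_arm: Moves the arm, as the interface text tells. Its arguments: {"type":"object","properties":{"steps":{"type":"array","items":{"type":"object","properties":{"fingers":{"type":"number"},"delta_pos":{"type":"array","items":{"type":"number"}},"turn":{"type":"number"}}}}},"required":["steps"]}

```bash
mkdir -p pics; ls
cat > h.py <<'E'
from rig import *
import numpy as np, cv2
def save(n,f,im=None):
    if im is None: im=capture(n)
    cv2.imwrite('pics/'+f,cv2.cvtColor(im,cv2.COLOR_RGB2BGR)); return im
def proj(n,P):
    c=camera_info(n);f=192/np.tan(np.radians(c['fov_y'])/2)
    if n=='wrist':
        s=read_state();T=np.eye(4);T[:3,:3]=np.array(s['tcp_rot']);T[:3,3]=s['position']
        V=np.linalg.inv(T@np.array(c['tool_from_camera']))
    else: V=np.array(c['view'])
    P=np.atleast_2d(P);p=(V[:3,:3]@P.T).T+V[:3,3]
    return np.c_[c['cx']+f*p[:,0]/p[:,2],c['cy']+f*p[:,1]/p[:,2]]
def ray(n,uv,z):
    c=camera_info(n);f=192/np.tan(np.radians(c['fov_y'])/2)
    if n=='wrist':
        s=read_state();T=np.eye(4);T[:3,:3]=np.array(s['tcp_rot']);T[:3,3]=s['position']
        W=T@np.array(c['tool_from_camera'])
    else: W=np.linalg.inv(np.array(c['view']))
    d=W[:3,:3]@np.array([(uv[0]-c['cx'])/f,(uv[1]-c['cy'])/f,1]);o=W[:3,3]
    return o+d*(z-o[2])/d[2]
E
python3 - <<'E'
from h import *
s=read_state();print(s)
for n in ['scene','top','wrist']:
    save(n,n+'0.png');print(n,camera_info(n))
for n in ['scene','top']:
  for t in ['pin','fork_hole','ribs','gauge','pin_block','tip_left','tip_right','bracket','blade_left','blade_right']:
    print(n,t,[(np.round(d['position'],4).tolist(),round(d['confidence'],2)) for d in tip_of(t,n)[:2]])
print(read_state()['time_s'])
E
```

```text
pics
{'time_s': 0.0, 'joint_positions': array([-8.51127846e+01,  3.02770028e+01,  8.21550400e+01, -2.00012154e-03,
        6.76883570e+01, -1.02262939e+01]), 'qvel': array([-0.02953014,  0.05073758,  0.10433826, -0.0154191 , -0.10831639,
       -0.01019072]), 'tau': array([ 6.58626486e-04, -4.40039062e+01, -1.76591384e+01,  6.33283379e-02,
        5.81624871e-02, -1.61938547e-04]), 'position': array([ 0.16292853, -0.60268484,  0.23860011]), 'tcp_rot': array([[ 2.60744752e-01, -2.11203280e-04,  9.65407753e-01],
       [-9.65405549e-01,  2.09098024e-03,  2.60744614e-01],
       [-2.07371866e-03, -9.99997792e-01,  3.41315306e-04]]), 'force': array([-0.15345185, -0.07131292, -0.97571956]), 'moment': array([-0.02058588,  0.02083837,  0.02020061]), 'opening': 0.9980096111055035}
scene {'fov_y': 56.64767681429503, 'cx': 250.0781146036424, 'cy': 196.20765422198448, 'view': array([[-0.53033357,  0.84768462, -0.01330745,  0.27152497],
       [ 0.7332671 ,  0.45075958, -0.50905321, -0.35187692],
       [-0.42551811, -0.27972592, -0.86063218,  1.12027629],
       [ 0.        ,  0.        ,  0.  
[... 1208 characters left out ...]
4884, -0.0496, -0.0038], 0.82)]
scene blade_left [([0.5208, -0.0588, 0.078], 0.78)]
scene blade_right [([0.5153, -0.068, 0.0775], 0.61), ([0.4874, -0.0518, -0.0009], 0.36)]
top pin [([0.6543, -0.1358, 0.0637], 0.58), ([0.4941, -0.2589, 0.0479], 0.44)]
top fork_hole [([0.4866, -0.0471, 0.0969], 0.76)]
top ribs [([0.6197, -0.1008, 0.0812], 0.83)]
top gauge []
top pin_block [([0.4924, -0.2632, 0.0007], 0.81), ([0.5184, -0.0572, 0.0847], 0.23)]
top tip_left []
top tip_right [([0.6523, -0.1312, 0.0622], 0.53)]
top bracket [([0.4866, -0.0472, -0.0032], 0.8)]
top blade_left [([0.5224, -0.0565, 0.0833], 0.54)]
top blade_right [([0.522, -0.0636, 0.0803], 0.48), ([0.5194, -0.0587, 0.0819], 0.32)]
1.15
```

View pics/scene0.png

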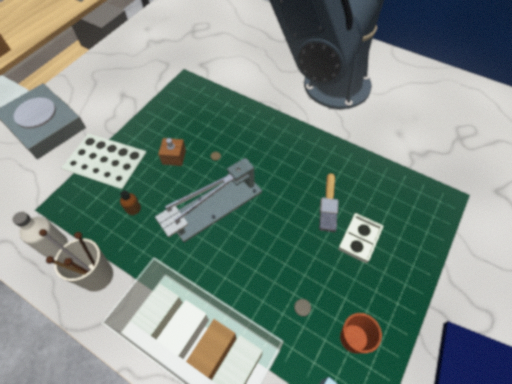

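View pics/top0.png

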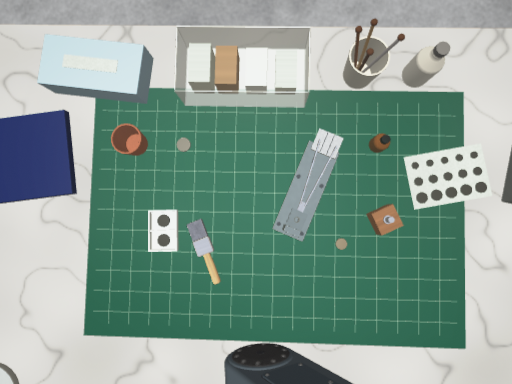

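View pics/wrist0.png

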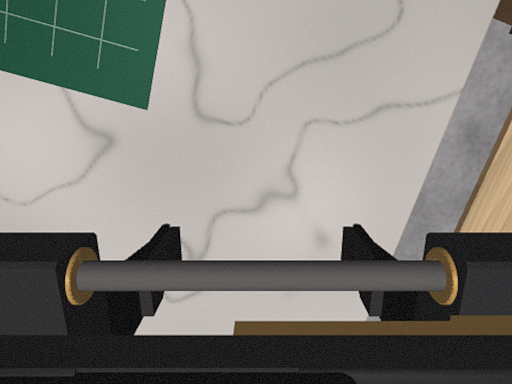

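The pin hangs in the wooden block at about (385,219) in the top view. The bracket runs from (293,220), the tail, to (327,145), the tips, with a yaw of about -23°. I'll fly above the pin, turned so that the jaws already line up across the bracket.

Emit:
jog_arm(
  steps=[
    {"delta_pos": [331, 342, -60], "turn": -38, "fingers": 60},
    {"delta_pos": [331, 342, -60], "turn": -38, "fingers": 60},
    {"delta_pos": [331, 342, -60], "turn": -38, "fingers": 60},
    {"delta_pos": [331, 342, -60], "turn": -38, "fingers": 60},
    {"delta_pos": [331, 342, -60], "turn": -38, "fingers": 60},
    {"delta_pos": [331, 342, -60], "turn": -38, "fingers": 60},
    {"delta_pos": [331, 342, -60], "turn": -38, "fingers": 60},
    {"delta_pos": [331, 342, -60], "turn": -38, "fingers": 60},
    {"delta_pos": [331, 342, -60], "turn": -38, "fingers": 60},
    {"delta_pos": [331, 342, -60], "turn": -38, "fingers": 60},
    {"delta_pos": [331, 342, -60], "turn": -38, "fingers": 60},
    {"delta_pos": [331, 342, -60], "turn": -38, "fingers": 60},
    {"delta_pos": [331, 342, -60], "turn": -38, "fingers": 60},
    {"delta_pos": [331, 342, -60], "turn": -38, "fingers": 60},
    {"delta_pos": [331, 342, -60], "turn": -38, "fingers": 60},
    {"delta_pos": [331, 342, -60], "turn": -38, "fingers": 60},
  ],
)

```text
time_s: 2.48
position: [0.4934, -0.2625, 0.1798]
tcp_rot: [[-0.39, 0.0, 0.921], [-0.921, -0.001, -0.39], [0.0, -1.0, 0.0]]
force: [-0.4, 0.3, -0.3]
opening: 0.599
```

Run:
```python
from h import *
s=read_state();print(s['time_s'],s['position'],s['joint_positions'],s['tcp_rot'][:,0])
save('wrist','w1.png')
for t in ['pin','pin_block']:
    print(t,[(np.round(d['position'],4).tolist(),round(d['confidence'],2)) for d in tip_of(t,'wrist')[:2]])
for d in trace('pin','wrist')[:1]:
    m=d['mask'];ys,xs=np.where(m);print(xs.mean(),ys.mean(),xs.min(),xs.max(),ys.min(),ys.max())
print(proj('wrist',[[.494,-.261,.046],[.494,-.261,.073]]))
```

```text
2.4833 [ 0.49339674 -0.26245241  0.17976403] [-3.94553531e+01  2.96440630e+01  9.51050150e+01 -2.48071943e-02
  5.52299888e+01  7.35272875e+01] [-3.90224962e-01 -9.20719437e-01  4.44735208e-04]
pin [([0.659, -0.1144, 0.0539], 0.67), ([0.4866, -0.2611, 0.0448], 0.62)]
pin_block [([0.4913, -0.2558, 0.0027], 0.82), ([0.6523, -0.1293, 0.0622], 0.55)]
259.43440860215054 191.69032258064516 249 270 179 206
[[258.44564332 187.84794024]
 [258.19400576 196.60868373]]
```

View pics/w1.png

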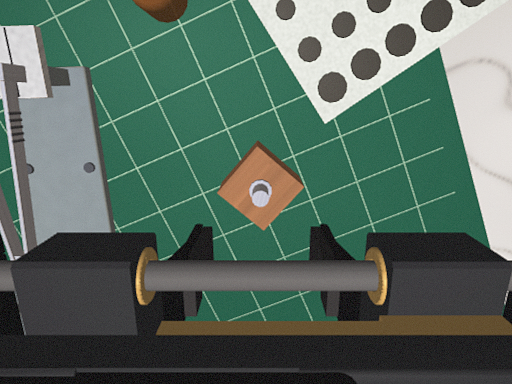

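Run:
```python
from h import *
im=cv2.imread('pics/w1.png')[130:240,200:320]
cv2.imwrite('pics/w1c.png',cv2.resize(im,None,fx=6,fy=5.4,interpolation=cv2.INTER_CUBIC))
```

```text
(no output)
```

View pics/w1c.png

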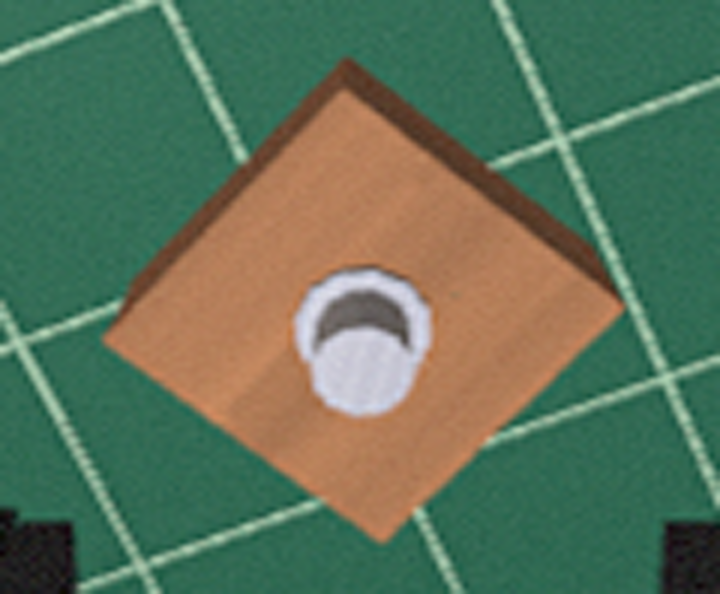

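The grip top's centre is at about (260.5,198.5) and the collar's at about (260.5,191.1). I'll turn both into positions.

Run:
```python
from h import *
print(ray('wrist',(260.5,198.5),.073),ray('wrist',(260.5,191.1),.050),read_state()['position'])
```

```text
[ 0.49181753 -0.26208148  0.073     ] [ 0.49158045 -0.26194531  0.05      ] [ 0.49338172 -0.26245054  0.17975642]
```

Emit:
jog_arm(
  steps=[
    {"delta_pos": [-1.5, 0.5, -40], "fingers": 40},
    {"delta_pos": [-1.5, 0.5, -75], "fingers": 40},
    {"delta_pos": [-1.5, 0.5, -100], "fingers": 40},
    {"delta_pos": [-1.5, 0.5, -109], "fingers": 40},
    {"delta_pos": [-1.5, 0.5, -109], "fingers": 40},
    {"delta_pos": [-1.5, 0.5, -109], "fingers": 30},
    {"delta_pos": [-1.5, 0.5, -109], "fingers": 5},
    {"delta_pos": [-1.5, 0.5, -109], "fingers": 5},
    {"delta_pos": [-1.5, 0.5, -109], "fingers": 5},
    {"delta_pos": [-1.5, 0.5, -109], "fingers": 5},
    {"delta_pos": [-1.5, 0.5, -109], "fingers": 5},
    {"delta_pos": [-1.5, 0.5, -109], "fingers": 5},
  ],
)

```text
$.steps[0]: bad value
```

Run:
```python
from h import *
s=read_state();print(s['time_s'],s['position'],s['force'],s['opening']*87)
save('wrist','w2.png')
```

```text
2.6833 [ 0.49338172 -0.26245054  0.17975642] [-0.16862449  0.23013317 -0.36896561] 52.28523558753823
```

View pics/w2.png

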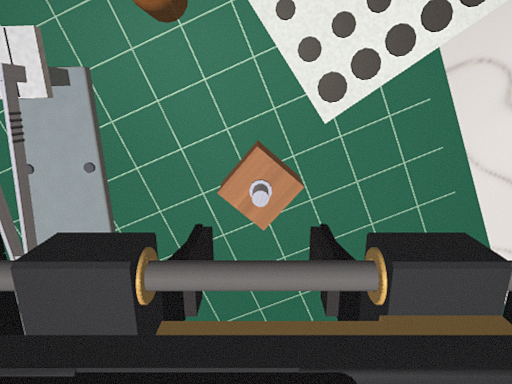

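The call was refused because "turn" is required, so nothing moved. I'll resend it with "turn" in every row.

Emit:
jog_arm(
  steps=[
    {"delta_pos": [-1.5, 0.5, -40], "turn": 0, "fingers": 40},
    {"delta_pos": [-1.5, 0.5, -75], "turn": 0, "fingers": 40},
    {"delta_pos": [-1.5, 0.5, -100], "turn": 0, "fingers": 40},
    {"delta_pos": [-1.5, 0.5, -109], "turn": 0, "fingers": 40},
    {"delta_pos": [-1.5, 0.5, -109], "turn": 0, "fingers": 40},
    {"delta_pos": [-1.5, 0.5, -109], "turn": 0, "fingers": 30},
    {"delta_pos": [-1.5, 0.5, -109], "turn": 0, "fingers": 5},
    {"delta_pos": [-1.5, 0.5, -109], "turn": 0, "fingers": 5},
    {"delta_pos": [-1.5, 0.5, -109], "turn": 0, "fingers": 5},
    {"delta_pos": [-1.5, 0.5, -109], "turn": 0, "fingers": 5},
    {"delta_pos": [-1.5, 0.5, -109], "turn": 0, "fingers": 5},
    {"delta_pos": [-1.5, 0.5, -109], "turn": 0, "fingers": 5},
  ],
)

```text
time_s: 3.73
position: [0.4933, -0.2615, 0.072]
tcp_rot: [[-0.389, 0.002, 0.921], [-0.921, -0.002, -0.389], [0.001, -1.0, 0.003]]
force: [-0.4, 0.5, 6.8]
opening: 0.149
```

Run:
```python
from h import *
s=read_state();print(s['time_s'],s['position'],s['force'],s['opening']*87)
save('wrist','w3.png')
```

```text
3.7333 [ 0.49329251 -0.26151884  0.07197931] [-0.41752169  0.45656483  6.79506293] 12.930818222342872
```

View pics/w3.png

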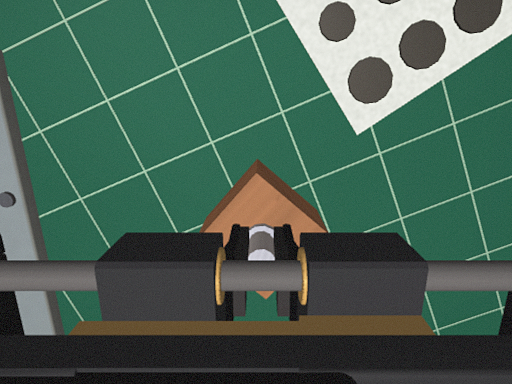

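The pin is gripped at (262,240), and the opening of 13 mm fits the 14 mm grip. I'll lift it and carry it to just behind the fork hole for a look.

Emit:
jog_arm(
  steps=[
    {"delta_pos": [0, 0, 25], "turn": 0, "fingers": 5},
    {"delta_pos": [0, 0, 60], "turn": 0, "fingers": 5},
    {"delta_pos": [0, 0, 100], "turn": 0, "fingers": 5},
    {"delta_pos": [0, 20, 118], "turn": 0, "fingers": 5},
    {"delta_pos": [-6, 55, 118], "turn": 0, "fingers": 5},
    {"delta_pos": [-10, 95, 118], "turn": 0, "fingers": 5},
    {"delta_pos": [-14, 135, 118], "turn": 0, "fingers": 5},
    {"delta_pos": [-18, 170, 118], "turn": 0, "fingers": 5},
    {"delta_pos": [-21, 200, 118], "turn": 0, "fingers": 5},
    {"delta_pos": [-23, 222, 118], "turn": 0, "fingers": 5},
    {"delta_pos": [-23, 222, 118], "turn": 0, "fingers": 5},
    {"delta_pos": [-23, 222, 118], "turn": 0, "fingers": 5},
    {"delta_pos": [-23, 222, 118], "turn": 0, "fingers": 5},
  ],
)

```text
time_s: 4.87
position: [0.47, -0.0393, 0.1888]
tcp_rot: [[-0.388, 0.001, 0.921], [-0.921, -0.001, -0.388], [0.0, -1.0, 0.001]]
force: [0.4, 0.1, -0.8]
opening: 0.152
```

Run:
```python
from h import *
s=read_state();print(s['time_s'],s['position'],s['force'],s['opening']*87,s['tcp_rot'])
im=save('wrist','w4.png')
for t in ['fork_hole','ribs','gauge','tip_left','tip_right','pin']:
    print(t,[(np.round(d['position'],4).tolist(),round(d['confidence'],2)) for d in tip_of(t,'wrist')[:2]])
c=cv2.cvtColor(im[140:280,180:350],cv2.COLOR_RGB2BGR)
cv2.imwrite('pics/w4c.png',cv2.resize(c,None,fx=4,fy=4,interpolation=cv2.INTER_CUBIC))
```

```text
4.8667 [ 0.47000915 -0.03934181  0.18880741] [ 0.38190293  0.13835939 -0.83408815] 13.205430029779073 [[-3.88485290e-01  1.12043170e-03  9.21454244e-01]
 [-9.21454884e-01 -7.69962120e-04 -3.88484624e-01]
 [ 2.74214373e-04 -9.99999076e-01  1.33154622e-03]]
fork_hole [([0.4855, -0.0503, 0.0979], 0.68)]
ribs []
gauge []
tip_left []
tip_right [([0.5244, -0.0543, 0.0818], 0.42)]
pin []
```

View pics/w4.png

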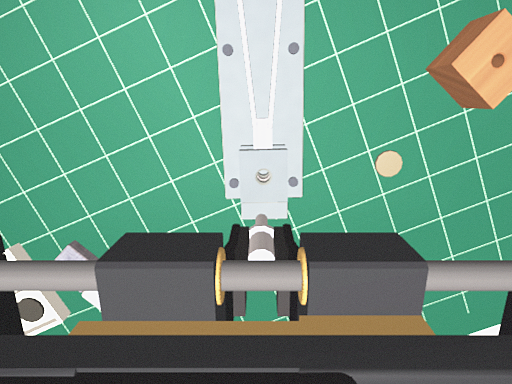

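View pics/w4c.png

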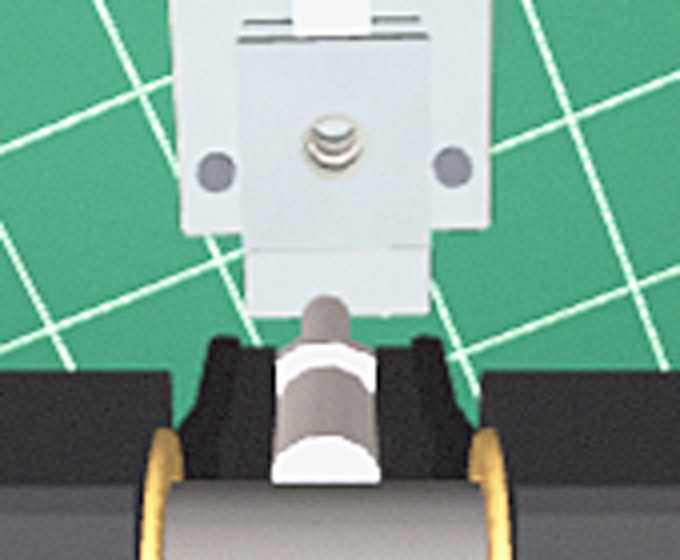

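The hole mouth is at (263.2,175.8). The pin tip's leading edge is at about (261.5,213.8) and the pin stands upright.

Run:
```python
from h import *
s=read_state();R=s['tcp_rot'];p=s['position']
H=ray('wrist',(263.25,175.75),.096);print('hole',H)
print('rel tool',(R.T@(H-p))*1000)
for off in [24,26]:
  zt=p[2]-off/1000-.038
  for zz,r in [(zt,2),(zt+.005,4),(zt+.038,10)]:
    q=ray('wrist',(261.5,213.75),zz);print(off,r,'tool x,z of edge',(R.T@(q-p))[[0,2]]*1000)
# projections of ideal pin
for dz in [0]:
  for zz,r in [(-.064,2),(-.059,4),(-.026,10),(-.022,10),(.001,7)]:
    P=p+R@np.array([0,-zz,r/1000]);print(r,proj('wrist',P)[0])
# axis bearing: bracket edges
for (u,v) in [(228,49),(293,48),(234,183),(293,182)]: print('bolt',ray('wrist',(u,v),.012))
```

```text
hole [ 0.48747579 -0.04968648  0.096     ]
rel tool [ 2.33623734 92.45716186 20.41322981]
24 2 tool x,z of edge [0.99554623 1.38241668]
24 4 tool x,z of edge [0.98864512 3.16739177]
24 10 tool x,z of edge [ 0.94309784 14.94822737]
26 2 tool x,z of edge [0.99830667 0.66842664]
26 4 tool x,z of edge [0.99140556 2.45340173]
26 10 tool x,z of edge [ 0.94585828 14.23423733]
2 [260.0193856 211.8862029]
4 [259.99292067 211.53106637]
10 [259.79663891 220.94645016]
10 [259.76969414 223.58229663]
7 [259.59855168 247.05418866]
bolt [ 0.59065527 -0.05906146  0.012     ]
bolt [ 0.56837995 -0.11372312  0.012     ]
bolt [ 0.47405708 -0.01245611  0.012     ]
bolt [ 0.45169062 -0.06786956  0.012     ]
```

Emit:
jog_arm(
  steps=[
    {"delta_pos": [19.3, -9.5, 0], "turn": 0, "fingers": 5},
    {"delta_pos": [19.3, -9.5, -10], "turn": 0, "fingers": 5},
    {"delta_pos": [19.3, -9.5, -22], "turn": 0, "fingers": 5},
    {"delta_pos": [19.3, -9.5, -22], "turn": 0, "fingers": 5},
    {"delta_pos": [19.3, -9.5, -22], "turn": 0, "fingers": 5},
    {"delta_pos": [19.3, -9.5, -22], "turn": 0, "fingers": 5},
  ],
)

```text
time_s: 5.72
position: [0.4888, -0.0485, 0.1668]
tcp_rot: [[-0.389, 0.0, 0.921], [-0.921, -0.0, -0.389], [-0.0, -1.0, 0.0]]
force: [-0.9, 0.1, -1.0]
opening: 0.141
```

Run:
```python
from h import *
s=read_state();print(s['time_s'],s['position'],s['force'])
im=save('wrist','w5.png')
c=cv2.cvtColor(im[160:280,180:350],cv2.COLOR_RGB2BGR)
cv2.imwrite('pics/w5c.png',cv2.resize(c,None,fx=4,fy=4,interpolation=cv2.INTER_CUBIC))
```

```text
5.7167 [ 0.48883376 -0.04849894  0.16676424] [-0.89689227  0.06324765 -1.01076089]
```

View pics/w5c.png

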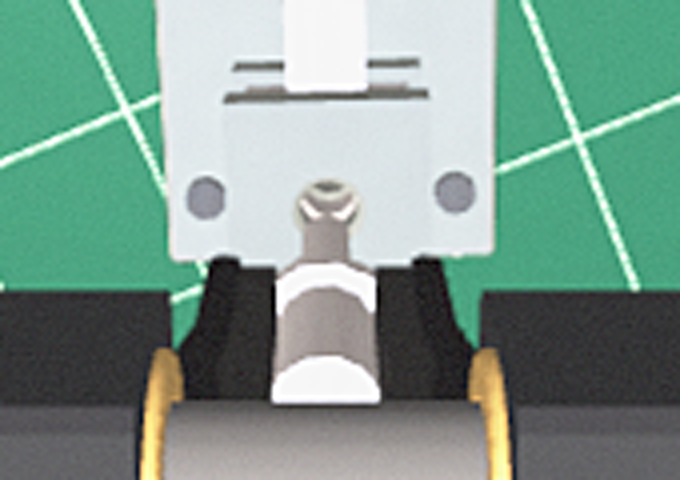

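Run:
```python
from h import *
im=cv2.imread('pics/w5.png')[190:240,235:285]
cv2.imwrite('pics/w5d.png',cv2.resize(im,None,fx=12,fy=12,interpolation=cv2.INTER_CUBIC))
s=read_state();R=s['tcp_rot'];p=s['position']
H=np.array([.48748,-.04969,.096]);
a=(R.T@(H-p))[0];print(R.T@(H-p))
for dz in [-5,0,5]:print('hole z',dz,proj('wrist',H+R@np.array([0,0,dz/1000]))[0])
for pz in [-1.1,-.5,.5]:
 for y,r in [(.064,2),(.059,4)]: print(pz,r,proj('wrist',p+R@np.array([.001,y,(pz+r)/1000]))[0])
```

```text
[ 0.00168037  0.07099469 -0.00099645]
hole z -5 [262.4574083  219.35536691]
hole z 0 [262.46344378 212.62103128]
hole z 5 [262.46955194 205.80560048]
-1.1 2 [261.50166302 213.42386984]
-1.1 4 [261.51219627 213.10756565]
-0.5 2 [261.50170214 212.58412463]
-0.5 4 [261.51224438 212.24662497]
0.5 2 [261.50176747 211.18177509]
0.5 4 [261.51232473 210.80880858]
```

View pics/w5d.png

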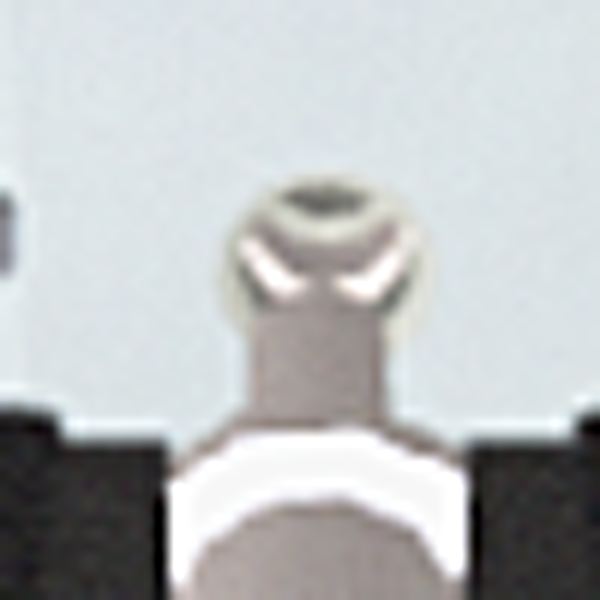

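The pin tip is about 0.6 mm left of the hole centre and in line lengthwise. I'll shift by 0.7 mm and lower it.

Emit:
jog_arm(
  steps=[
    {"delta_pos": [0, -0.7, 0], "turn": 0, "fingers": 5},
    {"delta_pos": [0, -0.7, -5], "turn": 0, "fingers": 5},
    {"delta_pos": [0, -0.7, -9], "turn": 0, "fingers": 5},
    {"delta_pos": [0, -0.7, -13], "turn": 0, "fingers": 5},
    {"delta_pos": [0, -0.7, -17], "turn": 0, "fingers": 5},
    {"delta_pos": [0, -0.7, -20], "turn": 0, "fingers": 5},
    {"delta_pos": [0, -0.7, -20], "turn": 0, "fingers": 5},
  ],
)

```text
time_s: 6.35
position: [0.4883, -0.0489, 0.1457]
tcp_rot: [[-0.389, -0.002, 0.921], [-0.921, 0.001, -0.389], [0.0, -1.0, -0.002]]
force: [-0.2, 0.5, -0.7]
opening: 0.149
```

Emit:
jog_arm(
  steps=[
    {"delta_pos": [0, 0, -4], "turn": 0, "fingers": 5},
    {"delta_pos": [0, 0, -8], "turn": 0, "fingers": 5},
    {"delta_pos": [0, 0, -12], "turn": 0, "fingers": 5},
    {"delta_pos": [0, 0, -16], "turn": 0, "fingers": 5},
    {"delta_pos": [0, 0, -19], "turn": 0, "fingers": 5},
    {"delta_pos": [0, 0, -19], "turn": 0, "fingers": 5},
  ],
)

```text
time_s: 6.85
position: [0.4883, -0.0489, 0.1268]
tcp_rot: [[-0.389, -0.001, 0.921], [-0.921, 0.0, -0.389], [0.0, -1.0, -0.001]]
force: [-0.1, -0.0, -0.3]
opening: 0.149
```

Emit:
jog_arm(
  steps=[
    {"delta_pos": [0, 0, -2], "turn": 0, "fingers": 5},
    {"delta_pos": [0, 0, -4], "turn": 0, "fingers": 5},
    {"delta_pos": [0, 0, -6], "turn": 0, "fingers": 5},
    {"delta_pos": [0, 0, -6], "turn": 0, "fingers": 5},
  ],
)

```text
time_s: 7.18
position: [0.4889, -0.0491, 0.122]
tcp_rot: [[-0.389, 0.0, 0.921], [-0.921, -0.0, -0.389], [-0.0, -1.0, 0.0]]
force: [-0.8, 0.1, 3.9]
opening: 0.151
```

Run:
```python
from h import *
s=read_state();print(s['time_s'],s['position'],s['force'],s['moment'])
im=save('wrist','w6.png')
save('scene','s6.png')
```

```text
7.1833 [ 0.48893513 -0.04910953  0.12199413] [-0.80905584  0.07653704  3.85686582] [0.10097855 0.15712315 0.05572819]
```

View pics/w6.png

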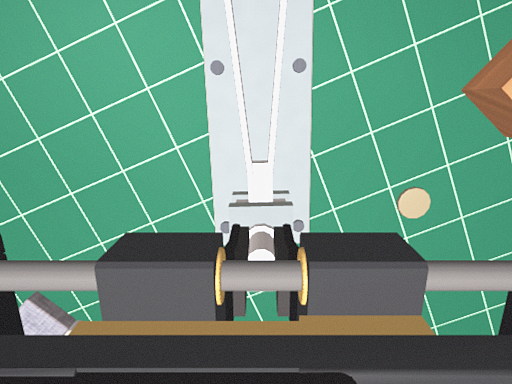

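Contact came at TCP z 0.122, which is the expected home height. I'll press a little more to be sure, then release and rise.

Emit:
jog_arm(
  steps=[
    {"delta_pos": [0, 0, -2], "turn": 0, "fingers": 5},
    {"delta_pos": [0, 0, -4], "turn": 0, "fingers": 5},
    {"delta_pos": [0, 0, -4], "turn": 0, "fingers": 5},
  ],
)

```text
time_s: 7.53
position: [0.4893, -0.0493, 0.1213]
tcp_rot: [[-0.388, 0.002, 0.922], [-0.922, -0.001, -0.388], [0.0, -1.0, 0.003]]
force: [-6.1, 0.2, 32.9]
opening: 0.156
```

Emit:
jog_arm(
  steps=[
    {"delta_pos": [0, 0, 4], "turn": 0, "fingers": 5},
    {"delta_pos": [0, 0, 4], "turn": 0, "fingers": 25},
    {"delta_pos": [0, 0, 4], "turn": 0, "fingers": 55},
    {"delta_pos": [0, 0, 4], "turn": 0, "fingers": 55},
    {"delta_pos": [0, 0, 4], "turn": 0, "fingers": 55},
    {"delta_pos": [0, 0, 20], "turn": 0, "fingers": 55},
    {"delta_pos": [0, 0, 40], "turn": 0, "fingers": 55},
    {"delta_pos": [0, 0, 70], "turn": 0, "fingers": 55},
    {"delta_pos": [0, 0, 70], "turn": 0, "fingers": 55},
    {"delta_pos": [0, 0, 70], "turn": 0, "fingers": 55},
  ],
)

```text
time_s: 8.37
position: [0.4897, -0.0494, 0.1884]
tcp_rot: [[-0.389, 0.003, 0.921], [-0.921, -0.001, -0.389], [-0.0, -1.0, 0.003]]
force: [-0.3, 0.3, 0.3]
opening: 0.546
```

Run:
```python
from h import *
s=read_state();print(s['time_s'],s['position'],s['force'],s['opening']*87)
im=save('wrist','w7.png')
print([(np.round(d['position'],4).tolist(),round(d['confidence'],2)) for d in tip_of('pin','wrist')[:2]])
H=np.array([.4875,-.0497,0])
for z in [.096,.1,.123]: print(z,proj('wrist',H+[0,0,z]))
```

```text
8.3667 [ 0.48974611 -0.04935284  0.18842304] [-0.26581974  0.33795274  0.25443951] 47.487654755930684
[]
0.096 [[261.48169785 202.74115306]]
0.1 [[261.48939232 204.38941559]]
0.123 [[261.53885382 214.98475857]]
```

View pics/w7.png

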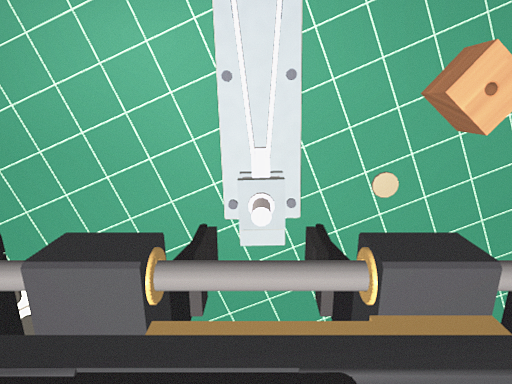

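The pin is seated: its grip top is at (261,214), against a predicted (261.5,215) for home. Next I'll move over the ribs.

Emit:
jog_arm(
  steps=[
    {"delta_pos": [35, -14, 2], "turn": 0, "fingers": 62},
    {"delta_pos": [70, -28, 2], "turn": 0, "fingers": 62},
    {"delta_pos": [105, -42, 2], "turn": 0, "fingers": 62},
    {"delta_pos": [132, -54, 2], "turn": 0, "fingers": 62},
    {"delta_pos": [132, -54, 2], "turn": 0, "fingers": 62},
    {"delta_pos": [132, -54, 2], "turn": 0, "fingers": 62},
    {"delta_pos": [132, -54, 2], "turn": 0, "fingers": 62},
  ],
)

```text
time_s: 9.05
position: [0.6188, -0.1023, 0.1874]
tcp_rot: [[-0.389, -0.005, 0.921], [-0.921, 0.002, -0.389], [0.0, -1.0, -0.006]]
force: [-0.3, 0.3, -1.2]
opening: 0.617
```

Run:
```python
from h import *
s=read_state();print(s['time_s'],s['position'],s['force'],s['opening']*87)
im=save('wrist','w8.png')
for t in ['ribs','gauge','tip_left','tip_right','blade_left','blade_right']:
    print(t,[(np.round(d['position'],4).tolist(),round(d['confidence'],2)) for d in tip_of(t,'wrist')[:2]])
c=cv2.cvtColor(im[60:240,180:350],cv2.COLOR_RGB2BGR)
cv2.imwrite('pics/w8c.png',cv2.resize(c,None,fx=3.3,fy=3.3,interpolation=cv2.INTER_CUBIC))
```

```text
9.05 [ 0.61877056 -0.10228962  0.18740202] [-0.29572283  0.28257053 -1.17483528] 53.638408153353076
ribs [([0.6238, -0.1017, 0.083], 0.8)]
gauge [([0.6548, -0.1173, 0.0536], 0.61), ([0.6607, -0.0998, 0.0563], 0.44)]
tip_left [([0.6623, -0.0987, 0.0609], 0.76)]
tip_right [([0.654, -0.1311, 0.063], 0.66)]
blade_left [([0.5194, -0.0539, 0.0815], 0.87)]
blade_right [([0.5192, -0.0652, 0.082], 0.96)]
```

View pics/w8.png

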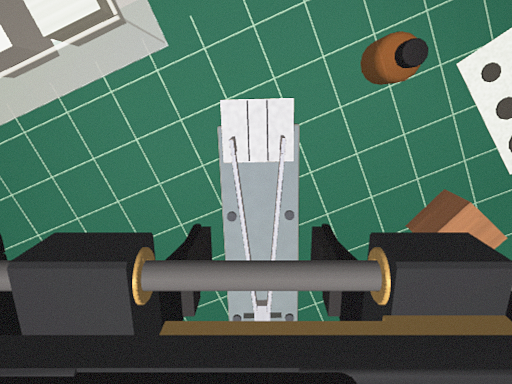

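View pics/w8c.png

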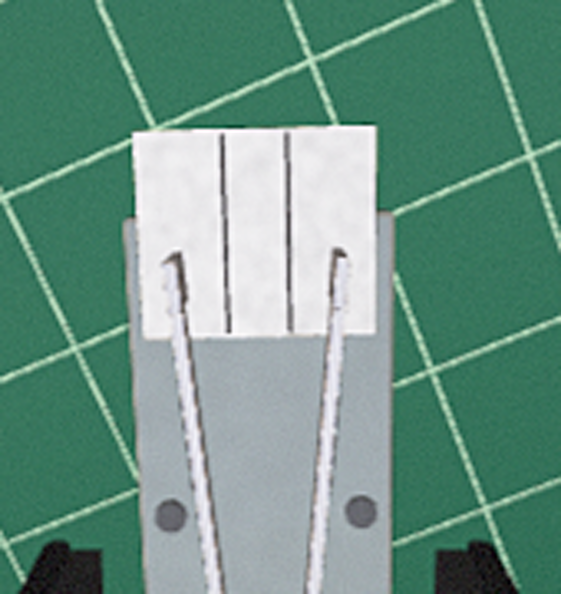

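```bash
python3 - <<'E'
from h import *
s=read_state();R=s['tcp_rot'];p=s['position']
g=lambda u,v,z:ray('wrist',(180+u/3.3,60+v/3.3),z)
for a,b in [((222,133),(229,333)),((287,133),(291,333))]:
    A=g(*a,.057);B=g(*b,.057);d=A-B;print(A,B,np.degrees(np.arctan2(d[1],d[0])))
# plate corners
for c in [(132,133),(376,127),(145,338),(376,333)]: print('corner',g(*c,.057))
# refine direction using hole
H=np.array([.4876,-.0486])
m=(g(222,133,.057)+g(287,133,.057)+g(229,333,.057)+g(291,333,.057))/4
print(m, np.degrees(np.arctan2(m[1]-H[1],m[0]-H[0])), np.hypot(*(m[:2]-H)))
for yaw in [-21,-22]:
    e=np.array([np.cos(np.radians(yaw)),np.sin(np.radians(yaw))]);P=H+.145*e
    print(yaw,P,proj('wrist',[*P,.086]), proj('wrist',[*(H+.185*e),.062]))
# tips width check
print(g(174,258,.075),g(339,253,.075))
E
python3 - <<'E'
import cv2
im=cv2.imread('pics/w8.png')[120:240,215:310]
cv2.imwrite('pics/w8d.png',cv2.resize(im,None,fx=5,fy=5,interpolation=cv2.INTER_CUBIC))
E
```

```text
[ 0.69282352 -0.12188547  0.057     ] [ 0.64617248 -0.10353996  0.057     ] -21.46722214374308
[ 0.68656332 -0.13670925  0.057     ] [ 0.63989593 -0.118404    0.057     ] -21.417555885875416
corner [ 0.70149172 -0.10135966  0.057     ]
corner [ 0.67932273 -0.15752519  0.057     ]
corner [ 0.65347748 -0.08285044  0.057     ]
corner [ 0.63129122 -0.13878155  0.057     ]
[ 0.66636381 -0.12013467  0.057     ] -21.809460908943905 0.192545342962864
-21 [ 0.62296916 -0.10056335] [[256.34638891 195.65030059]] [[254.96624669 141.22214318]]
-22 [ 0.62204166 -0.10291796] [[259.54054654 195.57589559]] [[258.85753801 141.12706393]]
[ 0.6706932  -0.10053805  0.075     ] [ 0.65646892 -0.13726556  0.075     ]
```

View pics/w8d.png

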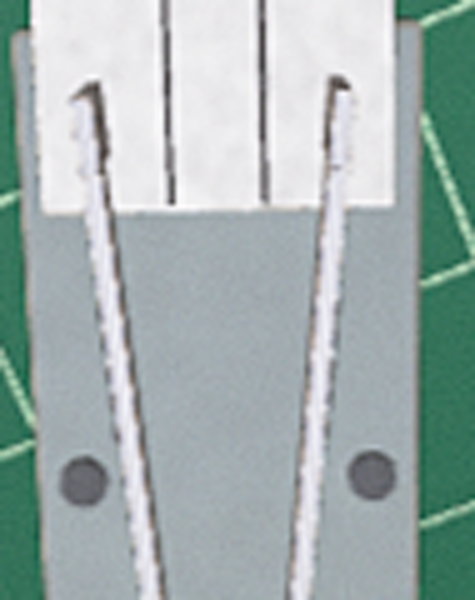

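The gauge lines give a bracket yaw of -21.45°, so the ribs should be near (0.6226,-0.1016). I'll turn 1.4° and lower the open jaws around the blades.

Emit:
jog_arm(
  steps=[
    {"delta_pos": [2, 1, -20], "turn": 1.4, "fingers": 62},
    {"delta_pos": [2, 1, -50], "turn": 1.4, "fingers": 62},
    {"delta_pos": [2, 1, -75], "turn": 1.4, "fingers": 62},
    {"delta_pos": [2, 1, -95], "turn": 1.4, "fingers": 62},
    {"delta_pos": [2, 1, -107], "turn": 1.4, "fingers": 62},
    {"delta_pos": [2, 1, -111], "turn": 1.4, "fingers": 62},
    {"delta_pos": [2, 1, -111], "turn": 1.4, "fingers": 62},
    {"delta_pos": [2, 1, -111], "turn": 1.4, "fingers": 62},
    {"delta_pos": [2, 1, -111], "turn": 1.4, "fingers": 62},
  ],
)

```text
time_s: 10.15
position: [0.6239, -0.1024, 0.0801]
tcp_rot: [[-0.366, 0.003, 0.931], [-0.931, -0.001, -0.366], [-0.0, -1.0, 0.003]]
force: [-0.6, -0.1, 1.1]
opening: 0.622
```

Run:
```python
from h import *
s=read_state();print(s['time_s'],s['position'],s['force'],s['opening']*87,s['tcp_rot'])
im=save('wrist','w9.png')
c=cv2.cvtColor(im[60:290,170:350],cv2.COLOR_RGB2BGR)
cv2.imwrite('pics/w9c.png',cv2.resize(c,None,fx=2.6,fy=2.6,interpolation=cv2.INTER_CUBIC))
```

```text
10.15 [ 0.62394023 -0.10241509  0.0800688 ] [-0.62039275 -0.12285114  1.08254925] 54.136816250219724 [[-3.66213829e-01  2.90454250e-03  9.30526192e-01]
 [-9.30530718e-01 -1.01745482e-03 -3.66212435e-01]
 [-1.16911218e-04 -9.99995264e-01  3.07537204e-03]]
```

View pics/w9.png

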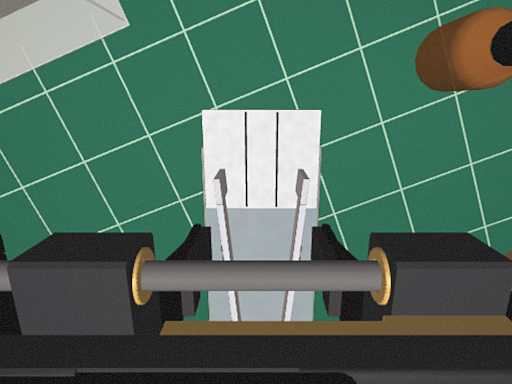

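The yaw now matches, and the tips, gauge lines and jaws all centre on about column 261. I'll close to just short of the target gap.

Emit:
jog_arm(
  steps=[
    {"delta_pos": [-1, 0.5, 0], "turn": 0, "fingers": 50},
    {"delta_pos": [-1, 0.5, 0], "turn": 0, "fingers": 42},
    {"delta_pos": [-1, 0.5, 0], "turn": 0, "fingers": 36},
    {"delta_pos": [-1, 0.5, 0], "turn": 0, "fingers": 32},
    {"delta_pos": [-1, 0.5, 0], "turn": 0, "fingers": 29},
    {"delta_pos": [-1, 0.5, 0], "turn": 0, "fingers": 26},
    {"delta_pos": [-1, 0.5, 0], "turn": 0, "fingers": 26},
    {"delta_pos": [-1, 0.5, 0], "turn": 0, "fingers": 26},
    {"delta_pos": [-1, 0.5, 0], "turn": 0, "fingers": 26},
    {"delta_pos": [-1, 0.5, 0], "turn": 0, "fingers": 26},
  ],
)

```text
time_s: 11.03
position: [0.6224, -0.1018, 0.0789]
tcp_rot: [[-0.366, 0.002, 0.931], [-0.931, -0.001, -0.366], [-0.0, -1.0, 0.002]]
force: [1.2, -0.5, 2.5]
opening: 0.259
```

```bash
cat > look.py <<'E'
from h import *
import sys
k=sys.argv[1]
s=read_state();print(s['time_s'],s['position'],s['force'],s['opening']*87)
im=save('wrist','w%s.png'%k)
c=cv2.cvtColor(im[100:230,195:325],cv2.COLOR_RGB2BGR)
cv2.imwrite('pics/w%sc.png'%k,cv2.resize(c,None,fx=4.6,fy=4.6,interpolation=cv2.INTER_CUBIC))
P={}
for t in ['tip_left','tip_right']:
    d=tip_of(t,'wrist')
    if d: P[t]=d[0]['position'];print(t,P[t],d[0]['confidence'])
if len(P)==2: print('net gap',np.linalg.norm(P['tip_left']-P['tip_right']))
E
python3 look.py 10
```

```text
11.0333 [ 0.62244376 -0.10182683  0.07889541] [ 1.2414202  -0.50388347  2.50952334] 22.54810710112623
tip_left [0.6598, -0.1077, 0.061] 0.76
```

View pics/w10c.png

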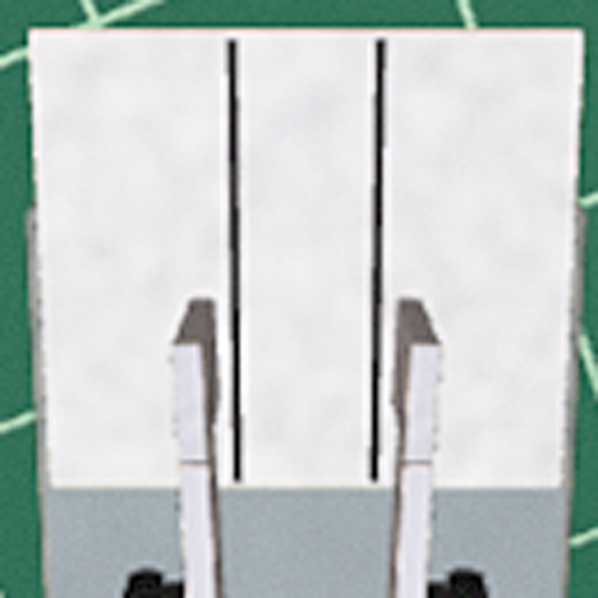

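```bash
cat > meas.py <<'E'
from h import *
# bracket frame -> world
yaw=np.radians(-21.45);e=np.array([np.cos(yaw),np.sin(yaw),0]);n=np.array([-e[1],e[0],0]);H=np.array([.4876,-.0486,0])
def bp(x,y,z): return (H+e*x/1000+n*y/1000+np.array([0,0,z/1000]))
def inv(P): d=P-H; return np.array([d@e,d@n,P[2]])*1000
E
python3 - <<'E'
from meas import *
c=lambda u,v:(195+u/4.6,100+v/4.6)
r=lambda u,v,z:np.round(inv(ray('wrist',c(u,v),z/1000)),1)
print('lines',[r(u,v,57) for u,v in [(233,45),(380,45),(236,300),(377,300),(237.5,478),(374,478)]])
print('plate',[r(u,v,57) for u,v in [(29,30),(582,30),(50,487),(562,487)]])
print('top inner',[r(u,v,86) for u,v in [(205,345),(409,345)]],'outer',[r(u,v,86) for u,v in [(172,345),(440,345)]])
for z in (58,60,62): print('bottom inner',z,[r(u,v,z) for u,v in [(215,300),(398,300)]],'outer', [r(u,v,z) for u,v in [(190,300),(422,300)]])
E
python3 - <<'E'
import cv2
im=cv2.imread('pics/w10.png')[155:225,225:297]
cv2.imwrite('pics/w10d.png',cv2.resize(im,None,fx=8,fy=8,interpolation=cv2.INTER_CUBIC))
E
```

```text
lines [array([215. ,   6.6,  57. ]), array([215. ,  -9.1,  57. ]), array([187.2,   6.7,  57. ]), array([187.2,  -9.2,  57. ]), array([166.2,   6.8,  57. ]), array([166.2,  -9.1,  57. ])]
plate [array([216.6,  28.4,  57. ]), array([216.5, -30.7,  57. ]), array([165.2,  28.6,  57. ]), array([165.1, -30.9,  57. ])]
top inner [array([188.6,   8.3,  86. ]), array([188.6, -10.8,  86. ])] outer [array([188.6,  11.4,  86. ]), array([188.6, -13.7,  86. ])]
bottom inner 58 [array([187.4,   9. ,  58. ]), array([187.4, -11.5,  58. ])] outer [array([187.4,  11.8,  58. ]), array([187.4, -14.1,  58. ])]
bottom inner 60 [array([187.8,   8.8,  60. ]), array([187.8, -11.3,  60. ])] outer [array([187.8,  11.6,  60. ]), array([187.8, -14. ,  60. ])]
bottom inner 62 [array([188.2,   8.7,  62. ]), array([188.2, -11.2,  62. ])] outer [array([188.2,  11.4,  62. ]), array([188.2, -13.8,  62. ])]
```

View pics/w10d.png

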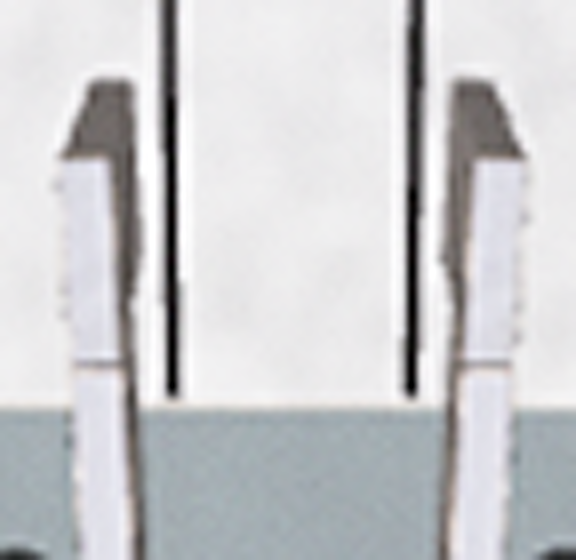

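Emit:
jog_arm(
  steps=[
    {"delta_pos": [0, 0, 0], "turn": 0, "fingers": 25},
    {"delta_pos": [0, 0, 0], "turn": 0, "fingers": 24},
    {"delta_pos": [0, 0, 0], "turn": 0, "fingers": 23},
    {"delta_pos": [0, 0, 0], "turn": 0, "fingers": 23},
    {"delta_pos": [0, 0, 0], "turn": 0, "fingers": 23},
    {"delta_pos": [0, 0, 0], "turn": 0, "fingers": 23},
    {"delta_pos": [0, 0, 0], "turn": 0, "fingers": 23},
  ],
)

```text
time_s: 11.77
position: [0.6225, -0.1018, 0.0788]
tcp_rot: [[-0.366, 0.002, 0.931], [-0.931, -0.001, -0.366], [-0.0, -1.0, 0.002]]
force: [3.8, -0.5, 4.2]
opening: 0.233
```

```bash
python3 look.py 11
python3 - <<'E'
import cv2
im=cv2.imread('pics/w11.png')[155:225,225:297]
cv2.imwrite('pics/w11d.png',cv2.resize(im,None,fx=8,fy=8,interpolation=cv2.INTER_CUBIC))
E
```

```text
11.7667 [ 0.62250081 -0.10184602  0.07884438] [ 3.77450442 -0.53319987  4.16893261] 20.234439530397406
tip_left [0.6631, -0.1093, 0.0594] 0.65
tip_right [0.6554, -0.1195, 0.0619] 0.78Traceback (most recent call last):
  File "look.py", line 12, in <module>
    if len(P)==2: print('net gap',np.linalg.norm(P['tip_left']-P['tip_right']))
                                                 ~~~~~~~~~~~~~^~~~~~~~~~~~~~~
TypeError: unsupported operand type(s) for -: 'list' and 'list'
```

View pics/w11d.png

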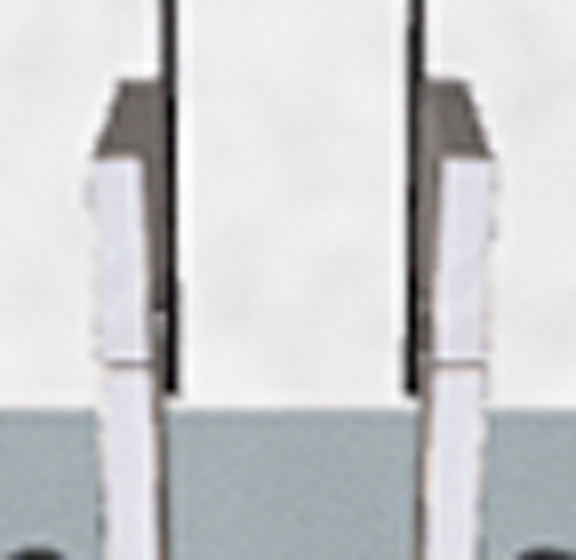

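View pics/w11.png

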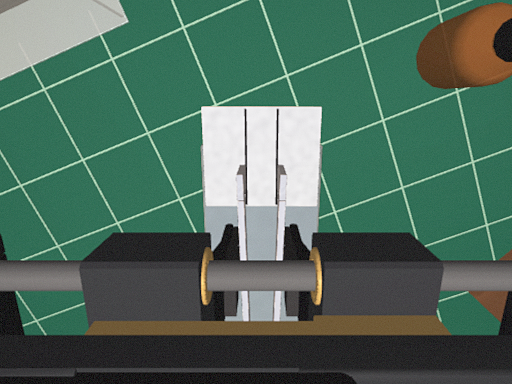

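At (238-284, ~165-200) the inner faces of the tips now line up with the outer edges of the two gauge lines. I'll hold for a moment and measure again with sub-pixel profiles.

Emit:
jog_arm(
  steps=[
    {"delta_pos": [0, 0, 0], "turn": 0, "fingers": 23},
    {"delta_pos": [0, 0, 0], "turn": 0, "fingers": 23},
    {"delta_pos": [0, 0, 0], "turn": 0, "fingers": 23},
    {"delta_pos": [0, 0, 0], "turn": 0, "fingers": 23},
    {"delta_pos": [0, 0, 0], "turn": 0, "fingers": 23},
    {"delta_pos": [0, 0, 0], "turn": 0, "fingers": 23},
  ],
)

```text
time_s: 12.42
position: [0.6219, -0.1016, 0.0785]
tcp_rot: [[-0.366, 0.0, 0.931], [-0.931, -0.0, -0.366], [0.0, -1.0, 0.0]]
force: [3.9, -1.0, 2.9]
opening: 0.234
```

Run:
```python
from meas import *
s=read_state();print(s['time_s'],s['position'],s['force'],s['opening']*87)
im=save('wrist','w12.png')
g=cv2.cvtColor(im,cv2.COLOR_RGB2GRAY)
for v in [150,160,166,168,170,172,178,184]: print(v,g[v,232:292].tolist())
# predicted pixels for given gap, lateral bias b=-1.2
for gap in [15,16,17]:
  sa=(gap-8)/300;b=-1.2
  f=lambda s_,off,z:[proj('wrist',bp(34.6+s_,sg*(4+s_*sa+off)+b,z))[0].round(2).tolist() for sg in (1,-1)]
  print(gap,'bot in',f(154,0,62),'bot out',f(154,3,62),'top in',f(154,0,86),'top out',f(154,3,86))
print('lines',[proj('wrist',bp(189,y-1.2,57))[0].round(2).tolist() for y in(8,-8)])
```

```text
12.4167 [ 0.62192328 -0.10161091  0.07851109] [ 3.93309431 -1.02151906  2.88405038] 20.395635533488004
150 [235, 236, 237, 238, 238, 236, 233, 231, 230, 230, 233, 241, 199, 55, 57, 213, 245, 237, 236, 235, 235, 236, 234, 233, 234, 234, 235, 235, 235, 234, 234, 234, 233, 234, 234, 235, 236, 236, 235, 234, 234, 236, 244, 222, 100, 17, 212, 246, 238, 236, 236, 235, 233, 233, 233, 233, 232, 232, 234, 236]
160 [234, 236, 235, 236, 235, 235, 236, 235, 236, 238, 238, 243, 223, 96, 55, 219, 245, 237, 237, 238, 238, 238, 236, 238, 237, 238, 239, 239, 239, 238, 238, 236, 237, 235, 236, 234, 236, 236, 236, 235, 233, 234, 238, 211, 95, 55, 206, 241, 234, 233, 233, 234, 234, 234, 236, 235, 234, 233, 233, 231]
166 [235, 235, 236, 236, 239, 246, 208, 103, 104, 109, 105, 107, 108, 73, 57, 214, 246, 237, 236, 238, 237, 238, 237, 237, 236, 234, 235, 233, 235, 233, 234, 235, 234, 232, 235, 236, 238, 239, 239, 239, 239, 237, 247, 198, 55, 78, 114, 113, 105, 104, 101, 96, 215, 244, 236, 231, 231, 229, 226, 227]
168 [237, 237, 237, 238, 243, 227, 141, 97, 105, 109, 104, 109, 111, 72, 61, 223, 248, 238, 23
[... 1274 characters left out ...]
236, 236, 236, 236, 236, 236, 239, 249, 196, 42, 107, 121, 142, 207, 226, 224, 223, 225, 217, 198, 223, 238, 237, 235, 236]
15 bot in [[246.3, 163.43], [276.75, 163.4]] bot out [[240.29, 163.44], [282.76, 163.4]] top in [[243.86, 173.99], [279.34, 173.95]] top out [[236.85, 173.99], [286.35, 173.94]]
16 bot in [[245.27, 163.43], [277.78, 163.4]] bot out [[239.26, 163.44], [283.79, 163.4]] top in [[242.66, 173.99], [280.54, 173.95]] top out [[235.65, 173.99], [287.55, 173.94]]
17 bot in [[244.24, 163.43], [278.8, 163.4]] bot out [[238.23, 163.44], [284.82, 163.39]] top in [[241.46, 173.99], [281.74, 173.95]] top out [[234.46, 173.99], [288.75, 173.94]]
lines [[245.92, 160.83], [277.1, 160.8]]
```

Run:
```python
import meas,h
from meas import *
pos=np.array([0.62394023,-0.10241509,0.0800688]);R=np.array([[-3.66213829e-01,2.90454250e-03,9.30526192e-01],[-9.30530718e-01,-1.01745482e-03,-3.66212435e-01],[-1.16911218e-04,-9.99995264e-01,3.07537204e-03]])
h.read_state=lambda:{'position':pos,'tcp_rot':R}
g=cv2.cvtColor(cv2.imread('pics/w9.png'),cv2.COLOR_BGR2GRAY)
for v in [168,170,171,172,174,176,178,180,182]: print(v,212,g[v,208:232].tolist(),292,g[v,290:314].tolist())
for gap in [35,36,37]:
  sa=(gap-8)/300;b=-1.2;ca=np.sqrt(1-sa*sa)
  f=lambda s_,off,z:[proj('wrist',bp(34.6+s_*ca-off*sa,sg*(4+s_*sa+off*ca)+b,z))[0].round(2).tolist() for sg in (1,-1)]
  print(gap,'bot in',f(154,0,62),'bot out',f(154,3,62),'top in',f(154,0,86),'top out',f(154,3,86))
```

```text
168 212 [236, 233, 235, 235, 235, 235, 235, 234, 235, 236, 239, 231, 211, 215, 219, 201, 195, 230, 238, 234, 234, 232, 234, 233] 292 [230, 228, 229, 228, 229, 229, 234, 232, 218, 207, 208, 226, 231, 239, 239, 236, 234, 236, 238, 236, 235, 235, 235, 231]
170 212 [235, 235, 235, 234, 234, 234, 235, 235, 239, 246, 222, 124, 96, 101, 100, 98, 89, 215, 243, 234, 235, 234, 234, 236] 292 [225, 228, 230, 228, 231, 235, 240, 219, 131, 103, 95, 95, 91, 102, 224, 245, 237, 235, 236, 237, 236, 235, 235, 235]
171 212 [236, 234, 236, 234, 235, 234, 234, 235, 241, 231, 150, 96, 108, 105, 105, 101, 84, 219, 247, 236, 236, 235, 236, 237] 292 [229, 229, 231, 231, 233, 236, 244, 212, 116, 112, 106, 103, 103, 88, 171, 241, 243, 237, 238, 237, 237, 237, 234, 232]
172 212 [233, 233, 235, 234, 234, 234, 236, 238, 241, 188, 105, 109, 111, 108, 108, 101, 92, 187, 240, 238, 236, 235, 236, 237] 292 [228, 229, 231, 233, 234, 237, 246, 206, 111, 126, 114, 101, 104, 98, 112, 179, 234, 241, 237, 236, 236, 234, 235, 234]
174 212 [233, 234, 234, 235, 234, 236, 242, 237, 174, 104, 108, 111, 110, 106, 106, 104, 93, 15
[... 999 characters left out ...]
, 93, 161, 235, 241, 238, 235, 237] 292 [235, 235, 236, 235, 240, 236, 177, 113, 121, 123, 128, 121, 127, 198, 226, 222, 218, 221, 218, 219, 231, 237, 237, 237]
35 bot in [[226.23, 168.39], [296.8, 168.33]] bot out [[220.35, 168.92], [302.68, 168.85]] top in [[220.56, 179.42], [302.62, 179.35]] top out [[213.72, 180.03], [309.46, 179.95]]
36 bot in [[225.22, 168.48], [297.81, 168.42]] bot out [[219.34, 169.03], [303.69, 168.96]] top in [[219.38, 179.53], [303.79, 179.46]] top out [[212.55, 180.16], [310.63, 180.08]]
37 bot in [[224.21, 168.58], [298.82, 168.51]] bot out [[218.33, 169.15], [304.7, 169.07]] top in [[218.21, 179.64], [304.97, 179.56]] top out [[211.38, 180.29], [311.8, 180.21]]
```

The gap calibrates to about 15.8-16 mm, using the open 36 mm picture as reference. I'll take one last look at the pin and the surroundings before handing in.

Run:
```python
from h import *
im=save('scene','s13.png')
c=cv2.cvtColor(im[130:260,130:290],cv2.COLOR_RGB2BGR)
cv2.imwrite('pics/s13c.png',cv2.resize(c,None,fx=4.5,fy=4.5,interpolation=cv2.INTER_CUBIC))
s=read_state();print(s['time_s'],s['opening']*87,s['force'])
```

```text
12.5167 20.176188284970067 [ 4.82574901 -1.40130477  1.94968601]
```

View pics/s13.png

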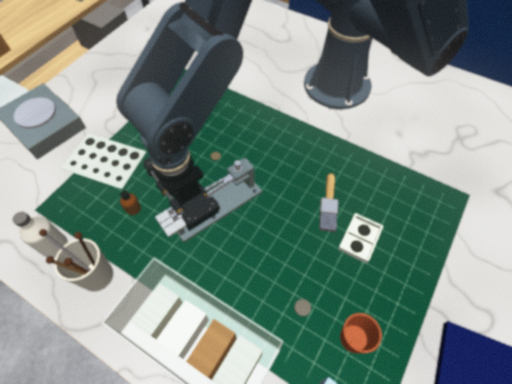

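View pics/s13c.png

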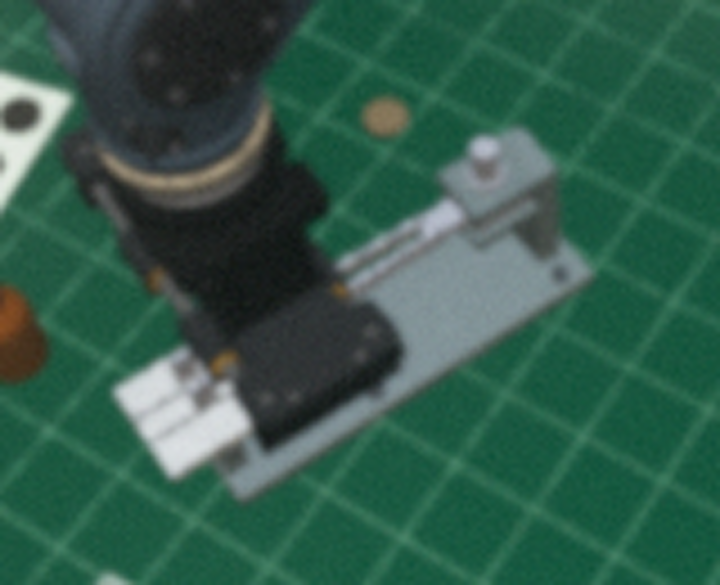

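The pin's collar sits on the fork's upper arm, at (486,165) in the crop. The jaws hold the blades, and the bystanders have not moved.

```bash
python3 -c "
from rig import *
print(hand_in()); s=read_state(); print(s['time_s'],s['opening']*87)"
```

```text
the job is handed in; nothing more can be done
None
the job is handed in; nothing more can be done
```

The pin is home in the fork and lug, and I handed the job in at about 12.5 s with the jaws still squeezing the blades at the ribs.

- **Pin:** It went in without catching. The collar met the fork at TCP z 0.122, the height expected for home, and a further push to 33 N moved it only 0.7 mm. After release, the wrist picture and a last scene picture both showed it seated.
- **Tip gap:** My estimates range from about 15.6 to 16.7 mm, and I take it as about 16 mm. The calibrated outer edges gave 15.6–15.8 mm and the inner faces about 16.2 mm. The jaw opening of 20.2–20.4 mm implies 15.8–16.7 mm, depending on where the pads touch. In the picture, the inner faces of the tips line up with the gauge lines.
- **Steadiness:** The opening stayed between 20.2 and 20.4 mm over the last 0.75 s before handing in. The sideways force reading rose slightly, from about 4 to 5 N.
- **Bystanders:** The coins, tray, cup, dropper and brush look unmoved in the last scene picture.
- **What failed:** One move call was refused because "turn" was missing, and nothing moved. The networks sometimes missed a target or mislabelled one. My script also stopped on an error before printing the networks' own gap reading, so I did not use that reading.

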